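# Snap the sherd box shut

## Task

Shut the larger of the two sherd boxes: with the fingertips, press down the four raised sections of its lid rim, one after another, until each has clicked home and lies flush. The box stays standing where it is: do not lift it, tip it or shove it about. Leave the smaller box with its rim sections up, and do not disturb anything else on the table.

Things in the scene. Friction and masses are not known exactly. Their poses are not given: they have to be found in the camera images.
- large_box: larger sherd box, loose, about 0.7 kg: white, grey lid with clear window; 148 mm (its x, away from the robot) by 108 mm (its y, left), lid top 60 mm up. Origin: centre of underside, z up; turned up to 0.55 rad. Window frame (100x60 mm) and 24 mm corners are fixed; between the corners are four hinged rim sections 24 mm wide, hinged at the frame: front, back 57 mm long; left, right 97 mm. Shut, they are flush.
- large_box_front (a joint): angle (rad) by which the large box's front rim section has been pressed down: 0 standing up as at the start (outer edge 13 mm too high), 0.6 shut and flush. Pressing down on its outer part takes up to 6 N (press to 10 N or more) until it passes 0.35 rad, then it snaps shut by itself and stays; let go sooner, it springs up again
- large_box_front_press (a point): point on the top face of the large box's front section, mid-length, 17 mm outward from its hinge: where to press down. Moves with the section; when shut it lies at x = -67 mm, z = 60 mm in the box frame
- large_box_back (a joint): angle (rad) by which the large box's back rim section has been pressed down: 0 standing up as at the start (outer edge 13 mm too high), 0.6 shut and flush. Pressing down on its outer part takes up to 6 N (press to 10 N or more) until it passes 0.35 rad, then it snaps shut by itself and stays; let go sooner, it springs up again
- large_box_back_press (a point): point on the top face of the large box's back section, mid-length, 17 mm outward from its hinge: where to press down. Moves with the section; when shut it lies at x = +67 mm, z = 60 mm in the box frame
- large_box_left (a joint): angle (rad) by which the large box's left rim section has been pressed down: 0 standing up as at the start (outer edge 13 mm too high), 0.6 shut and flush. Pressing down on its outer part takes up to 6 N (press to 10 N or more) until it passes 0.35 rad, then it snaps shut by itself and stays; let go sooner, it springs up again
- large_box_left_press (a point): point on the top face of the large box's left section, mid-length, 17 mm outward from its hinge: where to press down. Moves with the section; when shut it lies at y = +47 mm, z = 60 mm in the box frame
- large_box_right (a joint): angle (rad) by which the large box's right rim section has been pressed down: 0 standing up as at the start (outer edge 13 mm too high), 0.6 shut and flush. Pressing down on its outer part takes up to 6 N (press to 10 N or more) until it passes 0.35 rad, then it snaps shut by itself and stays; let go sooner, it springs up again
- large_box_right_press (a point): point on the top face of the large box's right section, mid-length, 17 mm outward from its hinge: where to press down. Moves with the section; when shut it lies at y = -47 mm, z = 60 mm in the box frame
- small_box: the smaller sherd box, same make, 110 mm (its x) by 84 mm (its y), lid top 44 mm above the table, loose, to be left as it is with its rim sections up. Origin at the centre of its underside. It may stand left or right of the large one
- small_box_front (a joint): angle (rad) of the small box's front rim section: 0 standing up, as it should stay; 0.6 shut
- small_box_back (a joint): angle (rad) of the small box's back rim section: 0 standing up, as it should stay; 0.6 shut
- small_box_left (a joint): angle (rad) of the small box's left rim section: 0 standing up, as it should stay; 0.6 shut
- small_box_right (a joint): angle (rad) of the small box's right rim section: 0 standing up, as it should stay; 0.6 shut
- bowl_1: bystander: white bowl, 86 mm across, 53 mm tall, behind the work; origin at the centre of its foot
- bowl_5: bystander: small restored bowl, 78 mm across, 43 mm tall, nearest the robot; origin at the centre of its foot
- bottle_1: bystander: brown bottle with a blue cap, 47 mm across, 81 mm tall, on the right; origin at the centre of its foot
- tape_1: bystander: roll of masking tape lying flat, 98 mm across, 25 mm tall, right rear; origin at the centre of its underside
- pot_1: bystander: low round pot, 81 mm across, 34 mm tall, on the right; origin at the centre of its underside
- sanding_block: bystander: cork sanding block, 50x76x28 mm, behind the work; origin at the centre of its underside

How it is judged:
By the outcome, as a careful person would: the job done as asked, in the order asked, and still so for the second after the job is handed in, with the robot touching nothing.
It also fails if it takes over 48 s, if anything falls off the work surface, if the arm or the gripper's body presses on something with over 40 N, if the wrist force passes 120 N, or if a joint passes its speed limit or range.

## Robot

A 6-joint arm with a two-finger parallel gripper is mounted at the origin on a cart in front of the work surface, level with it; the furniture and walls round the work are solid. World frame = base frame: x ahead of the robot, y to its left, z up, the work surface at z = 0. Lengths are in m, angles in rad, forces in N, time in s.
With the tool pointing down it reaches from about 0.35 to 0.925 m from the base axis. Payload 6.4 kg.
Tool frame: the origin (TCP) lies at the very end of the fingers, on their centre line; the grasp point (between the pads) lies 19 mm behind it (manip.grip_point_offset is the distance from the TCP to the grasp point, in m); z points along the fingers, y is the direction in which the jaws open and shut (so a half turn about z gives the same grasp; the last joint's range is limited). The gripper opens to 85 mm and grips with 20 to 120 N. Pads are 22 mm wide; open, the fingers measure 114 mm over their backs; the gripper's body (76 mm by 85 mm) begins 54 mm behind the grasp point. The pads swing forward as they close: fully open they stand 13 mm farther back than shut.
Start: joints at [1.055, 0.245, 1.558, -0, 1.339, -0.174], TCP at [0.218, 0.612, 0.231] pointing down, gripper open.
Joint ranges: [-3.13, 3.13], [-1.02, 2.26], [0.13, 2.54], [-0.95, 4.09], [0.21, 2.88], [-2.74, 2.74]. Speed limits (rad/s): [2.57, 2.57, 3.14, 3.14, 3.14, 3.14].

## Interface

Orientations are given as a 3x3 rotation matrix whose columns are the frame's x, y, z axes.
In Python, from station import manip, inverse_kinematics, telemetry, capture, get_calibration, order, finder gives the robot as it stands. Calls block until the motion is done:
- manip.move_to(position, orientation): joint-space move of the TCP to a pose.
- manip.movel(position, rot=None, speed=0.15, until_force=None): straight line of the TCP; rot=None keeps the orientation; speed is the mean speed in m/s. With until_force (N) it stops when the force on the tool has changed by that much, and returns True; else False.
- manip.move_joints(angles): joint-space move.
- manip.let_go() and manip.gripper_close(f_grip=None): open the fingers fully, or close them until they stop; f_grip is the grip in N (None keeps the last).
- manip.wait(seconds).
- inverse_kinematics(position, orientation): joint angles nearest the present ones, or None.
- telemetry.get_obs(): the state.
- capture(name): name is "scene" or "top" or "wrist"; returns the picture (480x640x3 uint8, red, green, blue); there is no depth.
- get_calibration(name): a dict with "intrinsics" (3x3 intrinsics, pixels), "rvec" (rotation vector, rad) and "tvec" (3), from world to camera coordinates, as OpenCV has them. Camera axes: x right, y down, z forward; pixel columns grow to the right and rows downward; lengths in m; the calibration is good to about 2 mm. A picture is of the moment at which its call begins: read the wrist's pose just before it. get_calibration takes no time and is no camera call; for the wrist camera it gives the pose at the moment of the call.
A pose or a line that the arm cannot do raises manip.PlanningError and nothing moves.
- order.close_job(): hands the job in, once; it reports no verdict.
Trained networks look in the newest picture that a camera, given by its name, has taken for a name from the list of things; names that differ only in an ending like _2 or _b are one class to them, and where a whole thing is asked for, a point or a joint stands for the part that bears it (a point fixed in the world has none). Each returns a list of dicts, best first, with "conf" (0 to 1); they miss things now and then, are a little off and sometimes report something else, mostly with a low value. They report only what shows in the picture. A call takes as long as a camera call.
- finder.trace(camera, label): "mask" (480x640 bool, what is visible of it) and "position" ([column, row] in pixels, amid what is visible of it).
The state is a dict: "time": time; "joints": joint angles; "qvel": joint speeds; "joint_efforts": joint torques, N m; "eef_pos": TCP position; "eef_rot": TCP orientation; "ft_force": force on the tool from outside, world axes, zero at the start; "wrist_torque": the same for the moment, N m; "width": finger opening in m.
Only numpy, scipy, OpenCV 4.12 (cv2) and the standard library are available. Lean on these libraries where they do the work, as an engineer would, in place of code of your own. Each camera call takes 0.05 s, during which the arm holds its last target.

## Working session

There is one attempt and no reset: what is moved stays moved. The work goes in short steps, each a Python script; the robot and the scene stay as the last script left them, time stands still between calls to the robot, and variables do not carry over. Pictures are saved under pics/ and viewed, and the job is handed in when it is done.

```bash
mkdir -p pics; ls; python3 - <<'E'
from station import manip, telemetry, capture, get_calibration, finder
import cv2,numpy as np
for n in ["scene","top"]:
    im=capture(n); cv2.imwrite(f"pics/{n}0.png",im[:,:,::-1]); np.save(f"{n}0.npy",im)
    c=get_calibration(n); print(n,c)
    for l in ["large_box","small_box"]:
        for d in finder.trace(n,l)[:3]: print(l,round(d["conf"],2),d["position"],d["mask"].sum())
o=telemetry.get_obs(); print(o["time"],o["ft_force"],o["width"],o["eef_rot"])
E
```

```text
pics
scene {'intrinsics': array([[509.88350431,   0.        , 321.14265081],
       [  0.        , 509.88350431, 238.22927995],
       [  0.        ,   0.        ,   1.        ]]), 'rvec': array([ 2.01590136, -1.0742295 ,  0.53459047]), 'tvec': array([-0.39781339,  0.31296454,  0.66642403])}
large_box 0.8 [192.1, 222.7] 3994
small_box 0.6 [352.5, 270.8] 2855
small_box 0.17 [189.8, 223.7] 3989
top {'intrinsics': array([[463.585472  ,   0.        , 325.24711947],
       [  0.        , 463.585472  , 237.82607151],
       [  0.        ,   0.        ,   1.        ]]), 'rvec': array([ 2.19243604, -2.20859761,  0.06889323]), 'tvec': array([-0.07310966,  0.56113641,  1.02522087])}
large_box 0.84 [206.2, 263.1] 3734
large_box 0.7 [438.7, 222.0] 1126
small_box 0.75 [368.8, 155.0] 802
small_box 0.68 [366.7, 235.5] 2023
0.3 [-1.21845917 -0.4306836  -0.69263135] 0.08522465978960152 [[-9.42149564e-01  3.35192674e-01 -2.66058869e-04]
 [ 3.35192769e-01  9.42149435e-01 -4.99931216e-04]
 [ 8.30939319e-05 -5.60190986e-04 -9.99999840e-01]]
```

View pics/scene0.png

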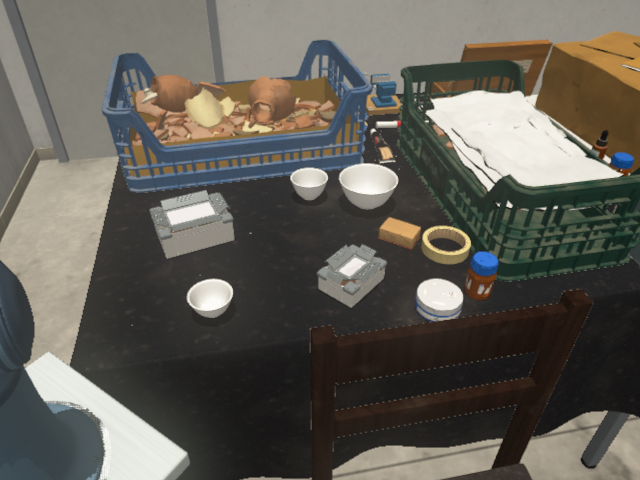

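View pics/top0.png

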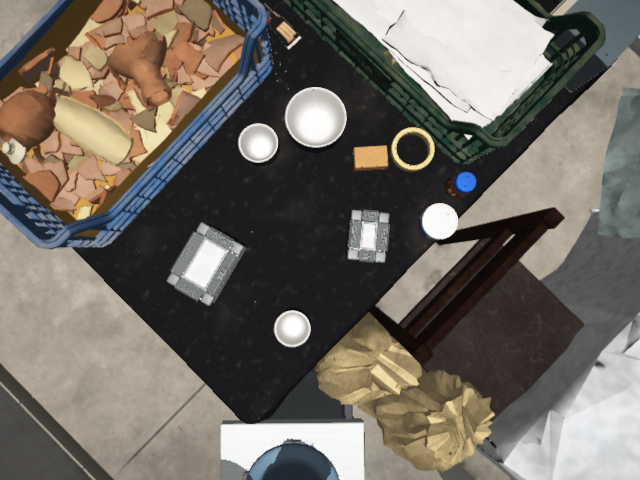

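The top view shows the large box at about (206,263), turned clockwise, and the small box at (368,236). I'll enlarge it and make a first pose estimate.

```bash
cat > h.py <<'E'
import numpy as np,cv2
from station import manip, telemetry, capture, get_calibration, finder, inverse_kinematics, order
def ray(c,px,z):
    R,_=cv2.Rodrigues(c["rvec"]); t=np.array(c["tvec"]).ravel()
    d=R.T@np.linalg.inv(c["intrinsics"])@np.array([px[0],px[1],1.]); o=-R.T@t
    return o+d*(z-o[2])/d[2]
def proj(c,P):
    return cv2.projectPoints(np.array(P,float).reshape(-1,3),c["rvec"],c["tvec"],c["intrinsics"],None)[0].reshape(-1,2)
def box2w(p,P):
    x,y,th=p; P=np.array(P,float).reshape(-1,3); cs,s=np.cos(th),np.sin(th)
    return np.c_[x+cs*P[:,0]-s*P[:,1], y+s*P[:,0]+cs*P[:,1], P[:,2]]
E
python3 - <<'E'
from h import *
im=np.load("top0.npy"); c=get_calibration("top")
g=im.min(2); m=np.zeros_like(g); m[215:310,160:250]=(g[215:310,160:250]>200)
cnt=max(cv2.findContours(m,0,1)[0],key=cv2.contourArea)
r=cv2.minAreaRect(cnt); q=cv2.boxPoints(r); print(r)
W=np.array([ray(c,p,.06) for p in q]); print(W.round(4)); print(W.mean(0), np.linalg.norm(W-np.roll(W,1,0),axis=1))
e=W-np.roll(W,1,0); e=e[np.argmax(np.linalg.norm(e,axis=1))]; print("yaw",np.arctan(e[1]/e[0]))
cr=cv2.resize(im[200:320,150:270],None,fx=5,fy=5,interpolation=cv2.INTER_CUBIC); cv2.imwrite("pics/crop0.png",cr[:,:,::-1])
for n,z in [("bowl_5",.04),("small_box",.044),("large_box",.06)]:
    d=finder.trace("top",n)
    for k in d[:2]: print(n,k["conf"],ray(c,k["position"],z).round(3))
E
```

```text
((205.3970489501953, 262.8382263183594), (25.896284103393555, 45.2756233215332), 30.963754653930664)
[[0.4799 0.2277 0.06  ]
 [0.5623 0.1786 0.06  ]
 [0.5335 0.1311 0.06  ]
 [0.4512 0.1803 0.06  ]]
[0.50671362 0.17944307 0.06      ] [0.05533149 0.09594684 0.05560108 0.09585206]
yaw -0.536226418574462
bowl_5 0.92 [0.767 0.068 0.04 ]
bowl_5 0.72 [0.478 0.146 0.04 ]
small_box 0.75 [ 0.741 -0.174  0.044]
small_box 0.68 [ 0.564 -0.167  0.044]
large_box 0.84 [0.506 0.178 0.06 ]
large_box 0.7 [ 0.591 -0.322  0.06 ]
```

View pics/crop0.png

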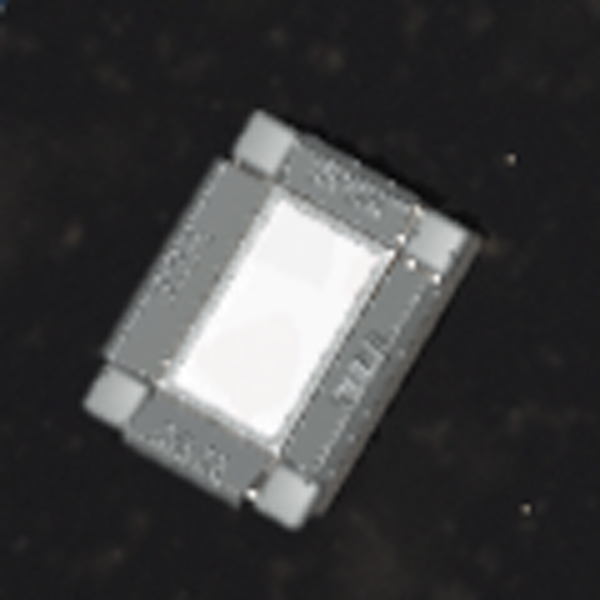

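First estimate is (0.507, 0.179), yaw −0.536. I'll close the fingers, move above the box and verify with the wrist camera.

```bash
cat >> h.py <<'E'
def Rdown(yaw):
    x=np.array([np.cos(yaw),np.sin(yaw),0]); z=np.array([0,0,-1.]); return np.c_[x,np.cross(z,x),z]
E
python3 - <<'E'
from h import *
p=(0.507,0.179,-0.536)
q0=telemetry.get_obs()["joints"]
for k in range(4):
    R=Rdown(p[2]+k*np.pi/2)
    for nm,P in dict(front=[-.067,0,.06],back=[.067,0,.06],left=[0,.047,.06],right=[0,-.047,.06]).items():
        q=inverse_kinematics(box2w(p,P)[0],R); print(k,nm,None if q is None else np.round(q,2))
manip.gripper_close(20)
a=box2w(p,[-.067,0,.06])[0]
manip.move_to([a[0]-.03,a[1],.23],Rdown(p[2]+np.pi))
o=telemetry.get_obs(); c=get_calibration("wrist"); im=capture("wrist")
np.save("w0.npy",im); np.save("w0c.npy",c,allow_pickle=True); print(o["time"],o["eef_pos"],o["width"],o["ft_force"])
v=im.copy()
for P in [[(-.074,-.054,.06),(.074,-.054,.06),(.074,.054,.06),(-.074,.054,.06)],[(-.05,-.03,.06),(.05,-.03,.06),(.05,.03,.06),(-.05,.03,.06)]]:
    cv2.polylines(v,[proj(c,box2w(p,P)).round().astype(int)],True,(255,0,0),1)
cv2.imwrite("pics/w0.png",v[:,:,::-1])
E
```

```text
0 front [ 0.21  0.13  2.05 -0.    0.97  2.32]
0 back [ 0.06  0.31  1.83 -0.    1.01  2.16]
0 left [ 0.19  0.29  1.85 -0.    1.    2.3 ]
0 right [ 0.05  0.14  2.03 -0.    0.97  2.16]
1 front [ 0.21  0.13  2.05 -0.    0.97  0.75]
1 back [ 0.06  0.31  1.83 -0.    1.01  0.59]
1 left [ 0.19  0.29  1.85 -0.    1.    0.73]
1 right [ 0.05  0.14  2.03 -0.    0.97  0.59]
2 front [ 0.21  0.13  2.05 -0.    0.97 -0.82]
2 back [ 0.06  0.31  1.83 -0.    1.01 -0.98]
2 left [ 0.19  0.29  1.85 -0.    1.   -0.84]
2 right [ 0.05  0.14  2.03 -0.    0.97 -0.98]
3 front [ 0.21  0.13  2.05 -0.    0.97 -2.39]
3 back [ 0.06  0.31  1.83 -0.    1.01 -2.55]
3 left [ 0.19  0.29  1.85 -0.    1.   -2.41]
3 right [ 0.05  0.14  2.03 -0.    0.97 -2.55]
2.8583 [0.41940823 0.21382578 0.23016255] -0.00010625059947589081 [-0.08474306 -0.47102432  0.54198111]
```

View pics/w0.png

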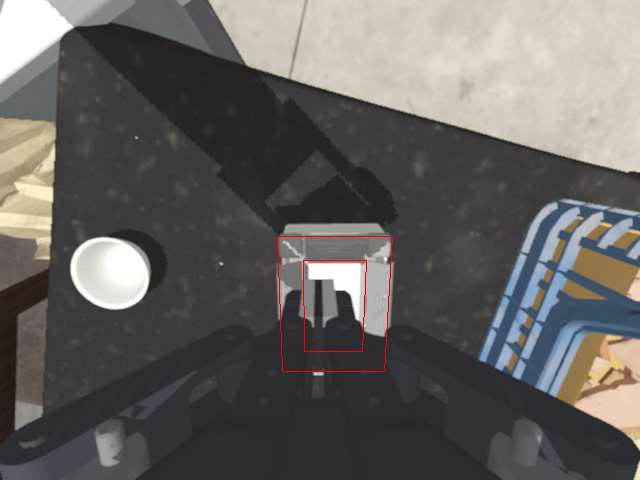

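The wrist view confirms the pose: the projected outline (lid front edge at row ~237, sides at columns ~279 and 392) lies on the lid. Pressing the front section.

```bash
cat >> h.py <<'E'
p=(0.507,0.179,-0.536)
SEC=dict(front=([-.067,0],np.pi),back=([.067,0],np.pi),left=([0,.047],np.pi/2),right=([0,-.047],np.pi/2))
def press(nm,zhi=.105):
    xy,k=SEC[nm]; R=Rdown(p[2]+k); a=box2w(p,xy+[0.])[0]
    manip.move_to([a[0],a[1],zhi],R)
    hit=manip.movel([a[0],a[1],.056],speed=.03,until_force=16)
    o=telemetry.get_obs(); print(nm,"hit",hit,o["eef_pos"].round(4) if hasattr(o["eef_pos"],'round') else o["eef_pos"],np.round(o["ft_force"],1),o["time"])
    manip.movel([a[0],a[1],zhi],speed=.12)
    o=telemetry.get_obs(); print(" up",np.round(o["eef_pos"],4),np.round(o["ft_force"],1),o["time"])
E
python3 - <<'E'
from h import *
press("front")
c=get_calibration("wrist"); im=capture("wrist"); cv2.imwrite("pics/w1.png",im[:,:,::-1])
c=get_calibration("top"); im=capture("scene"); cv2.imwrite("pics/s1.png",cv2.resize(im[170:270,130:260],None,fx=6,fy=6,interpolation=2)[:,:,::-1])
E
```

```text
front hit True [0.4494 0.2131 0.06  ] [-2.3 -1.8  7. ] 4.8583
 up [0.4492 0.2131 0.1047] [ 0.7  0.1 -0.4] 5.3917
```

View pics/w1.png

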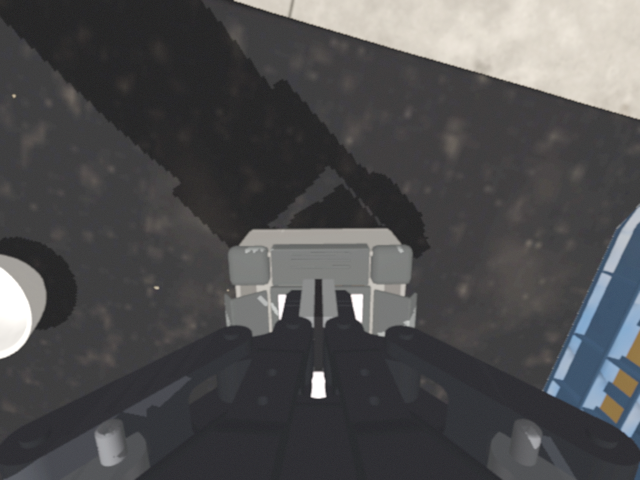

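View pics/s1.png

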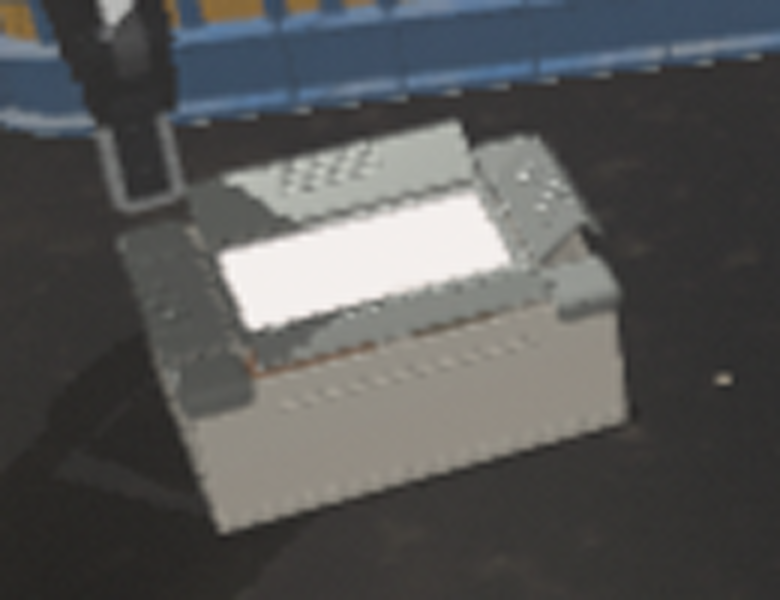

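Front is flush: in the wrist view the section at (320,260) is level with its corners, and the tip stopped at z = 60.0 mm. On to the back.

```bash
python3 - <<'E'
from h import *
press("back")
im=capture("scene"); cv2.imwrite("pics/s2.png",cv2.resize(im[170:270,130:260],None,fx=6,fy=6,interpolation=2)[:,:,::-1])
E
```

```text
back hit True [0.5642 0.1449 0.06  ] [-2.   0.3  6. ] 7.4667
 up [0.5642 0.1448 0.1046] [-0.4 -0.4  1. ] 7.9917
```

View pics/s2.png

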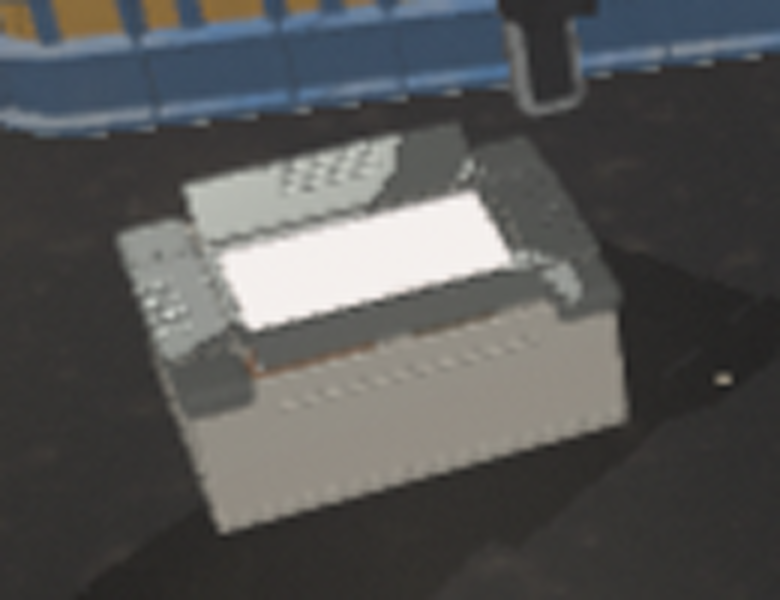

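Back is shut too, and the box corners are at the same pixels as before ((220,530) and (625,425) in the crop). Next the left, then the right.

```bash
python3 - <<'E'
from h import *
press("left"); im=capture("scene"); cv2.imwrite("pics/s3.png",cv2.resize(im[170:270,130:260],None,fx=6,fy=6,interpolation=2)[:,:,::-1])
E
```

```text
left hit True [0.5308 0.2192 0.06  ] [-1.6  0.1  5.9] 10.925
 up [0.5307 0.2193 0.1046] [ 0.4 -0.3  0.2] 11.45
```

View pics/s3.png

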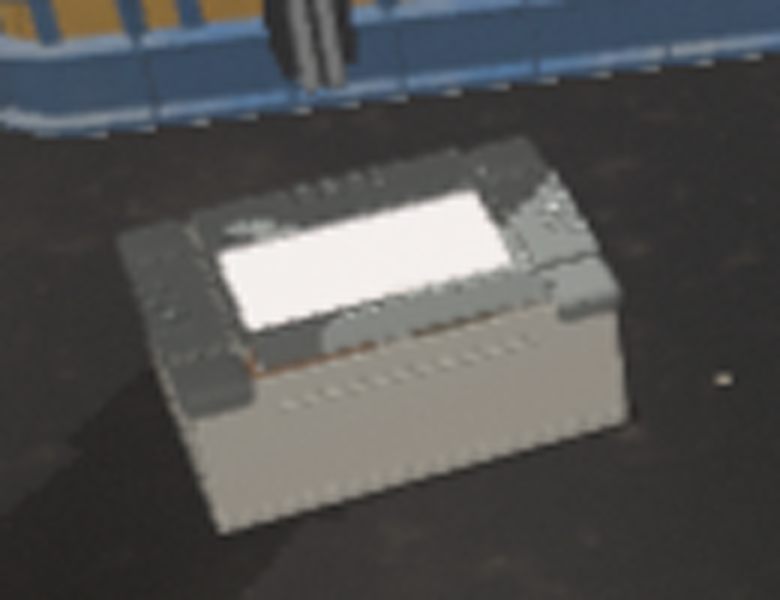

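The left section is flush (row ~170 of the crop, level with its corners). Pressing the right, then backing the arm away for a final check.

```bash
python3 - <<'E'
from h import *
press("right")
o=telemetry.get_obs(); e=o["eef_pos"]; manip.movel([e[0],e[1],.23],speed=.15)
manip.move_joints([1.055, 0.245, 1.558, 0, 1.339, -0.174])
o=telemetry.get_obs(); print(o["time"])
im=capture("scene"); a=cv2.resize(im[170:270,130:260],None,fx=6,fy=6,interpolation=2); cv2.imwrite("pics/s4.png",a[:,:,::-1]); cv2.imwrite("pics/s4f.png",im[:,:,::-1])
im=capture("top"); old=np.load("top0.npy"); c=get_calibration("top")
cr=np.hstack([cv2.resize(i[210:315,160:250],(385,450),interpolation=2) for i in (old,im)]); cv2.imwrite("pics/t4.png",cr[:,:,::-1])
d=np.abs(im.astype(int)-old).max(2)>40; n,_,st,ce=cv2.connectedComponentsWithStats(d.astype(np.uint8)); print([(st[i].tolist()) for i in range(1,n) if st[i,4]>8])
g=im.min(2); m=np.zeros_like(g); m[215:310,160:250]=(g[215:310,160:250]>200)
print(cv2.minAreaRect(max(cv2.findContours(m,0,1)[0],key=cv2.contourArea)))
E
```

```text
right hit True [0.483  0.1386 0.06  ] [-1.6 -0.   6.8] 13.3417
 up [0.4827 0.1386 0.1046] [-0.2 -0.3 -0.9] 13.875
16.8167
[[207, 227, 27, 22, 230], [171, 232, 32, 43, 397], [207, 252, 31, 44, 418], [177, 279, 27, 22, 213]]
((205.1176300048828, 262.9705810546875), (25.553287506103516, 44.761131286621094), 30.963754653930664)
```

View pics/s4.png

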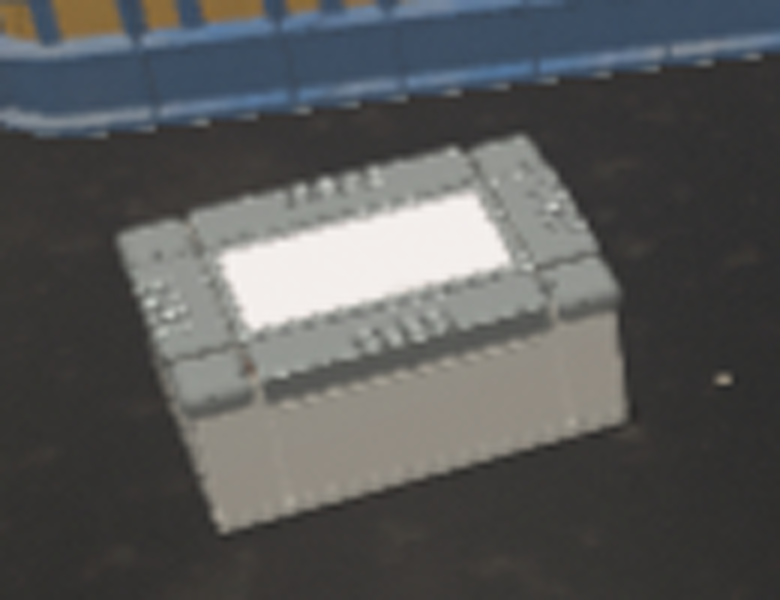

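View pics/t4.png

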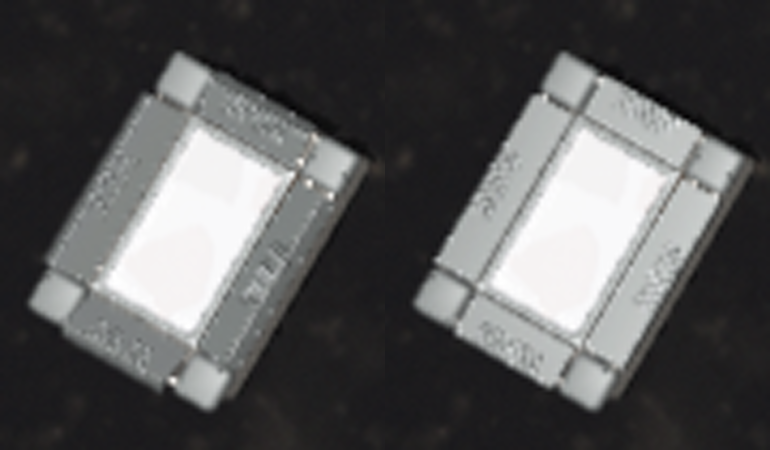

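View pics/s4f.png

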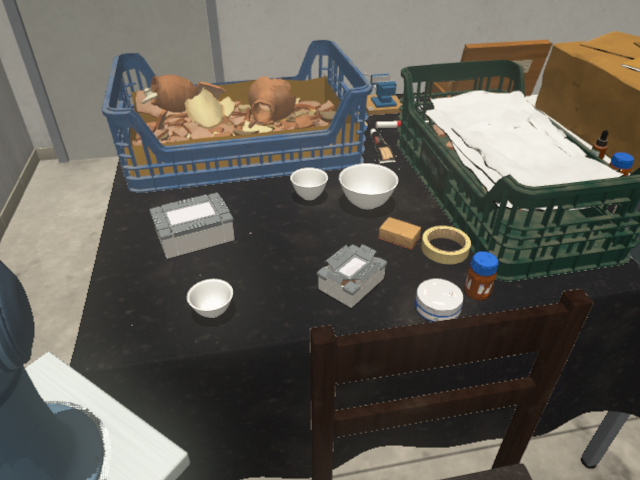

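All four sections lie flush and match the corners in brightness. The box hasn't moved, and the only pixels that changed in the top view are the four sections. The small box at (352,271) still has its rim up. Handing in.

```bash
python3 -c "
from h import *
print(order.close_job()); print(telemetry.get_obs()['time'])"
```

```text
the job is handed in; nothing more can be done
None
the job is handed in; nothing more can be done
```

The large box is shut and the job is handed in, at about 17 s of the 48 s allowed. I pressed its front, back, left and right rim sections in that order with the closed fingertips. Each press stopped at z = 60.0 mm, the flush height, when the force limit of 16 N tripped.

**Large box:** the last scene and top pictures show all four sections level with the corners. The lid window shifted by less than 0.3 px (under 1 mm) between the first and last top pictures, and its angle did not change.

**Everything else:** the only areas that changed noticeably in the top view are the four pressed sections. The small box still has its rim up and the bystanders are where they were.

**Robot:** the arm was back at its start pose, touching nothing, when I handed in. None of my checks failed or disagreed; the job reports no verdict of its own.

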